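Check-weigh a print on a lockable beam balance

TASK

Check-weigh the white print that already lies in one pan of the beam balance. Push the black mushroom knob down until it latches, which locks the beam; then stand the smallest and the middle one of the three brass weights upright in the empty pan, leaving the largest weight where it is. Then twist the mushroom knob clockwise and let it go so that it springs up and the beam floats level, with the print still in its pan and the other things on the table left alone.

Things in the scene. Friction and masses are not known exactly. Their poses are not given: they have to be found in the camera images.
- stand: Fixed beam balance, base plate 260 x 300 x 12 mm. Origin: underside, below the beam's pivot; x to its back, y along the level beam to the print's pan, z up. Pivot 105 mm up between two grey cheeks (46 x 36 mm, top 122 mm). Beam 14 mm wide, 12 high, 300 long, with a pointer amid to 156 mm up. In front (-x) a grey console. Pushing the knob raises two posts that lock the beam nearly level.
- lock_panel (a point): Where the knob's axis meets the console's sloping face (80 mm up the slope, 90 wide): (-130, 0, 72) mm in the stand's frame; has the stand's axes. The face's outward normal, which is the knob's axis, leans 35 degrees from vertical towards the print's side: (0, 0.574, 0.819) in that frame. A collar of 34 mm diameter stands 5 mm proud of the face.
- lock_top (a point): Centre of the knob's top, on its axis; z is the face's outward normal and it turns with the knob. Black fluted head of 40 mm diameter, gripped on its side, which spans 4.5 to 22.5 mm below this point; then a 22 mm neck. This point is 40.5 mm out from the face when up, 32 mm when latched.
- lock_press (a joint): How far the knob is pushed in, m: 0 up, stop at 0.0095. The spring resists with 3 N at first, 10 to 12 N at the end with the beam's load. Pushed past about 0.009 it latches and stays at about 0.0085 when let go; only twisting frees it.
- lock_turn (a joint): Twist of the knob, rad: 0 at rest, grows clockwise (seen looking at its face), stop at 1.0. Past about 0.55 the latch is free (0.75 is safe); it needs under 0.1 N m. The knob then springs up when let go, and its twist returns to 0 by itself in half a second. Held tightly it cannot rise.
- beam_arm (a joint): Tilt of the beam, rad: 0 level, positive with the print's pan up, stops at -0.14 and 0.14. At the start it rests on the lower stop (print down). Locked, it stays within about 0.04 of level. Free, a 50 g difference drives it to a stop; it settles in about 1.5 s.
- pan_empty (a point): Centre of the inner floor of the empty pan: 115 mm above the table when level, 150 mm from the pivot to the stand's -y; axes of the beam (the stand's when level). Open steel tray, inside 102 mm along x by 34 mm along y, walls 4 mm thick, 7 mm high over the floor. Both weights fit side by side along x.
- pan_print (a point): Centre of the inner floor of the pan that holds the print, the same tray on the other end of the beam.
- print_part: White printed bracket, about 150 g, 90 x 29 x 41 mm, in the pan on the stand's +y side. Origin: centre of its underside. It stays there.
- weight_small: Smallest brass weight, 50 g: cylinder of 20 mm diameter, 25 mm high, with a small knob of 13 mm diameter on it, 33 mm in all. Origin: centre of its underside, z along its axis.
- weight_middle: Middle brass weight, 100 g: cylinder of 25 mm diameter, 30 mm high, with a knob of 16 mm diameter, 39 mm in all. Origin: centre of its underside.
- weight_large: Largest brass weight, 200 g: cylinder of 31 mm diameter, 38 mm high, with a knob of 20 mm diameter, 49 mm in all. Origin: centre of its underside. Not needed.
- gear: Grey printed gear blank of 40 mm diameter, 13 mm high, origin under its centre; a bystander.
- glue_jar: Jar of 44 mm diameter, 75 mm high, origin under its centre; a bystander.
- scraper: Spatula about 200 mm long lying on the table; a bystander.
- driver: Screwdriver about 190 mm long lying on the table; a bystander.
- spanner: Wrench about 160 mm long lying on the table; a bystander.
- mug: White mug of 80 mm diameter, 90 mm high, origin under its centre; a bystander.

How it is judged:
On the way, in this order (a step that is already met when the one before it is completed fails the run):
1. the mushroom knob is latched down and nothing presses it any more (value of joint lock_press above 0.007 m and contact force between stand and the fingers below 0.1 N), for 0.2 s.
2. the smallest and the middle weights stand in the empty pan while the knob is still latched (x of weight_small in the frame of pan_empty between -0.048 and 0.048 m and y of weight_small in the frame of pan_empty between -0.016 and 0.016 m and z of weight_small in the frame of pan_empty between -0.006 and 0.006 m and angle between each of weight_small, weight_middle's own z axis and vertical below 0.3 rad and x of weight_middle in the frame of pan_empty between -0.048 and 0.048 m and y of weight_middle in the frame of pan_empty between -0.016 and 0.016 m and z of weight_middle in the frame of pan_empty between -0.006 and 0.006 m and value of joint lock_press above 0.007 m), for 0.2 s.
3. the knob is twisted clockwise far enough to free it (value of joint lock_turn above 0.45 rad).
At the end, for the whole second after the job is handed in: Smallest and middle weights upright (0.3 rad) in the pan that was empty, print flat in its own pan within 12 mm of the centre, largest weight within 30 mm of its start, mushroom knob up (2 mm), free beam at rest within 0.07 rad of level (x of weight_small in the frame of pan_empty between -0.048 and 0.048 m and y of weight_small in the frame of pan_empty between -0.016 and 0.016 m and z of weight_small in the frame of pan_empty between -0.006 and 0.006 m and angle between each of weight_small, weight_middle, print_part's own z axis and vertical below 0.3 rad and x of weight_middle in the frame of pan_empty between -0.048 and 0.048 m and y of weight_middle in the frame of pan_empty between -0.016 and 0.016 m and z of weight_middle in the frame of pan_empty between -0.006 and 0.006 m and x of print_part in the frame of pan_print between -0.012 and 0.012 m and y of print_part in the frame of pan_print between -0.012 and 0.012 m and z of print_part in the frame of pan_print between -0.006 and 0.006 m and value of joint lock_press below 0.002 m and value of joint beam_arm between -0.07 and 0.07 rad and velocity of joint beam_arm between -0.06 and 0.06 rad/s and distance of weight_large from where it was at the start of the episode below 0.03 m); the robot touches nothing.
It fails at once if another thing on the table (gear, jar, spatula, screwdriver, wrench, mug) is moved more than 30 mm (distance of any of gear, glue_jar, scraper, driver, spanner, mug from where it was at the start of the episode above 0.03 m).
It fails at once if the largest weight is moved more than 30 mm (distance of weight_large from where it was at the start of the episode above 0.03 m).
It also fails if it takes over 72 s, if anything falls off the work surface, if the arm or the gripper's body presses on something with over 40 N, if the wrist force passes 120 N, or if a joint passes its speed limit or range.

ROBOT

A 7-joint arm with a two-finger parallel gripper is mounted at the origin on the work surface. World frame = base frame: x ahead of the robot, y to its left, z up, the work surface at z = 0. Lengths are in m, angles in rad, forces in N, time in s.
With the tool pointing down it reaches from about 0.425 to 0.925 m from the base axis. Payload 6.8 kg.
Tool frame: the origin (TCP) lies at the very end of the fingers, on their centre line; the grasp point (between the pads) lies 19 mm behind it; z points along the fingers, y is the line along which they close (so a half turn about z gives the same grasp; the last joint's range is limited). The gripper opens to 85 mm and grips with 20 to 120 N. Pads are 22 mm wide; open, the fingers measure 114 mm over their backs; the gripper's body (76 mm by 85 mm) begins 54 mm behind the grasp point. The pads swing forward as they close: fully open they stand 13 mm farther back than shut.
Start: joints at [-1.215, 0.477, 0.022, 1.555, -0.011, 1.109, -0.083], TCP at [0.302, 0.604, 0.231] pointing down, gripper open.
Joint ranges: [-2.96, 2.96], [-0.34, 2.1], [-1.41, 1.46], [0.24, 2.44], [-1.37, 4.51], [0.17, 1.92], [-2.96, 2.96]. Speed limits (rad/s): [2.39, 2.39, 3.14, 3.14, 3.14, 3.14, 3.14].

INTERFACE

Orientations are given as a unit quaternion [w, x, y, z].
In Python, from station import telemetry, viewer, job, search_frame, cut_out gives the robot as it stands. The module is installed in compiled form; this text tells all that it offers.
- The arm moves only by the shell command python3 -m crank 'ROWS' [FORCE]. ROWS is JSON, a list of rows, each an object with "delta_rot": the turn, a rotation vector about the tool's x, y, z in degrees, a list of three; "xyz": the shift along the tool's x, y, z in m, a list of three; "fingers": the gripper command: -1 is fully open, 1 is shut, values between are in proportion. In form: [{"delta_rot": [ax, ay, az], "xyz": [dx, dy, dz], "fingers": fingers}, ...]. A call has 1 to 10 rows; each row is the pose to reach, as a shift and turn from the pose commanded when the call began, along the tool's axes at that moment; what a row does not reach only later rows make up. A row lasts 1/10 s, in which the tool goes at most 50 mm and 8.59 degrees, less where a joint would pass 70% of its speed; a pose out of reach is approached as far as the arm can. A call with a gripper value outside its range is refused whole. The fingers move at their own pace and stop on an object; FORCE is the grip in N (left out, the last holds). Time passes only in rows, so rows that repeat a pose let the fingers close. It gives the time, the measured TCP pose, the force, the opening and the grip force at its end, in the units of the state.
- telemetry.get_obs(): the state, without advancing time (a new reading comes with each control period).
- viewer.read_camera(name): name is "scene" or "top"; returns a dict with "img" (480x640x3 uint8, red, green, blue), "fx", "fy", "cx", "cy" (pixels), "origin" and "rotation" of the camera in the world. Camera axes: x right, y up, looking along -z (the intrinsics and any distortion apply to the point x, -y, -z); pixel columns grow to the right and rows downward; lengths in m; the calibration is good to about 2 mm. A picture is of the moment at which its call begins. There is no depth.
- job.hand_in(): hands the job in; it is judged then, once.
Trained networks look in the newest picture that a camera, given by its name, has taken for a name from the list of things; names that differ only in an ending like _2 or _b are one class to them, and where a whole thing is asked for, a point or a joint stands for the part that bears it (a point fixed in the world has none). Each returns a list of dicts, best first, with "score" (0 to 1); they miss things now and then, are a little off and sometimes report something else, mostly with a low value. They report only what shows in the picture. A call takes as long as a camera call.
- search_frame(camera, thing): "pixel" ([column, row] in pixels, amid what is visible of it).
- cut_out(camera, thing): "pixels" (480x640 bool, what is visible of it) and "pixel" ([column, row] in pixels, amid what is visible of it).
The state is a dict: "t": time; "q": joint angles; "joint_vel": joint speeds; "joint_torque": joint torques, N m; "eef_pos": TCP position; "tool_rot": TCP orientation; "contact_force": force on the tool from outside, world axes, zero at the start; "torque": the same for the moment, N m; "gripper_width": opening from 0.0 (shut) to 1.0 (fully open); "grasp_force": force on a finger pad.
Only numpy, scipy, OpenCV 4.12 (cv2) and the standard library are available. Lean on these libraries where they do the work, as an engineer would, in place of code of your own. Each camera call takes 0.05 s, during which the arm holds its last target. There are 200 camera calls.

## Working session

There is one attempt and no reset: what is moved stays moved. The work goes in short steps, Python scripts to look and compute and a shell command to move; the robot and the scene stay as the last step left them, time stands still between calls to the robot, and variables do not carry over. Pictures are saved under pics/ and viewed, at most 10 in all, crops included, and the job is handed in when it is done.

```bash
mkdir -p pics
python3 - <<'E'
from station import telemetry, viewer, search_frame
import cv2
o=telemetry.get_obs(); print(o)
for n in("scene","top"):
    c=viewer.read_camera(n); cv2.imwrite(f"pics/{n}0.png",c["img"][:,:,::-1])
    print(n,{k:v for k,v in c.items() if k!="img"})
    for th in "stand lock_top pan_empty print_part weight_small weight_middle weight_large gear glue_jar scraper driver spanner mug".split():
        print(th,[( [round(float(x)) for x in d["pixel"]],round(float(d["score"]),2)) for d in search_frame(n,th)[:3]])
E
```

```text
{'t': 0.0, 'q': array([-1.21505281,  0.47778146,  0.02234151,  1.55645731, -0.01148829,
        1.1092602 , -0.08310968]), 'joint_vel': array([-0.00087914, -0.00199164,  0.00084268,  0.00170209, -0.00041041,
       -0.00011658, -0.0006446 ]), 'joint_torque': array([-2.05038609e-04, -5.96439779e+01,  1.60787389e+00, -2.81205457e+01,
        1.24592695e-02,  9.08956106e-03,  2.57656740e-05]), 'eef_pos': array([0.30174387, 0.60315061, 0.23033576]), 'tool_rot': array([-1.34239678e-04,  2.29840613e-01,  9.73227878e-01, -8.78836693e-04]), 'contact_force': array([-0.08747542, -0.06617066, -1.47346383]), 'torque': array([-0.01966745,  0.03989047,  0.00392162]), 'grasp_force': 0.0, 'gripper_width': 0.9988289432135112}
scene {'fx': 546.0656932852985, 'fy': 546.0656932852985, 'cx': 327.674724429603, 'cy': 236.14255494202536, 'origin': array([ 1.06636249, -0.95498164,  1.00070712]), 'rotation': array([0.87959108, 0.39894056, 0.11249275, 0.23347664])}
stand [([355, 239], 0.98), ([352, 231], 0.69), ([425, 262], 0.55)]
lock_top [([336, 201], 0.62), ([236, 318], 0.37)]
pan_empty [([352, 232], 0.62),
[... 413 characters left out ...]
, 'fy': 587.2848442511329, 'cx': 321.69347081260713, 'cy': 235.40071160082545, 'origin': array([ 0.46514516, -0.05898601,  1.36027803]), 'rotation': array([-0.69616009, -0.03449392,  0.02518654,  0.71661491])}
stand [([282, 246], 0.74), ([263, 279], 0.29)]
lock_top [([264, 277], 0.74)]
pan_empty [([335, 225], 0.65), ([390, 271], 0.35)]
print_part [([210, 209], 0.73)]
weight_small []
weight_middle [([449, 285], 0.46)]
weight_large [([449, 257], 0.52), ([332, 222], 0.27)]
gear [([388, 271], 0.69)]
glue_jar [([389, 327], 0.76), ([280, 249], 0.62)]
scraper [([149, 317], 0.85), ([446, 286], 0.39)]
driver [([520, 314], 0.95)]
spanner [([276, 159], 0.84)]
mug [([510, 215], 0.87), ([389, 326], 0.5)]
```

View pics/scene0.png

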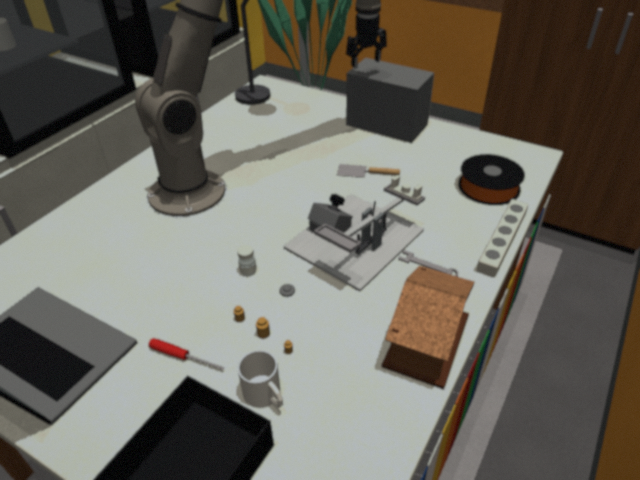

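View pics/top0.png

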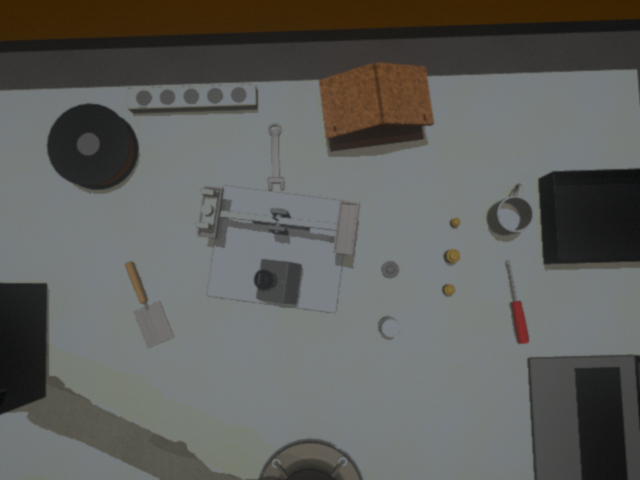

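The top view shows the weights: small ≈(455,223), large ≈(453,257), middle ≈(449,290). The stand is around (280,245), with the knob at (264,279), the empty pan at (346,230) and the print pan at (209,212). In the scene view the weights are at (288,346), (262,327) and (239,313). Next I'll take enlarged crops.

```bash
cat > h.py <<'E'
import numpy as np, cv2
from scipy.spatial.transform import Rotation as R
from station import telemetry, viewer, search_frame, cut_out
def rot(q): q=np.array(q); return R.from_quat([q[1],q[2],q[3],q[0]])
def ray(c,px):
    d=np.array([(px[0]-c["cx"])/c["fx"],-(px[1]-c["cy"])/c["fy"],-1.]); return rot(c["rotation"]).apply(d)
def at_z(c,px,z):
    d=ray(c,px); return c["origin"]+d*(z-c["origin"][2])/d[2]
def proj(c,P):
    p=rot(c["rotation"]).inv().apply(np.atleast_2d(P)-c["origin"])
    return np.c_[c["cx"]-c["fx"]*p[:,0]/p[:,2], c["cy"]+c["fy"]*p[:,1]/p[:,2]]
def crop(c,x,y,w,h,s): return cv2.resize(c["img"][y:y+h,x:x+w,::-1],None,fx=s,fy=s,interpolation=cv2.INTER_CUBIC)
E
python3 - <<'E'
from h import *
t=viewer.read_camera("top"); s=viewer.read_camera("scene")
a=crop(t,195,170,180,150,4); cv2.imwrite("pics/tc.png",a)
cv2.imwrite("pics/sc.png",crop(s,275,180,160,120,5))
for c,pts in((t,[(455,223),(453,257),(449,290)]),(s,[(288,346),(262,327),(239,313)])):
    for p in pts: print(at_z(c,p,.018).round(3))
for n in ("weight_small","weight_middle","weight_large"):
  for k in ("top","scene"):
    print(n,k,[(d["pixel"],d["score"],int(d["pixels"].sum())) for d in cut_out(k,n)[:3]])
E
```

```text
[ 0.598 -0.349  0.018]
[ 0.521 -0.341  0.018]
[ 0.446 -0.328  0.018]
[ 0.601 -0.349  0.018]
[ 0.519 -0.333  0.018]
[ 0.447 -0.325  0.018]
weight_small top [([329.4, 222.8], 0.71, 2249), ([453.2, 220.8], 0.64, 102)]
weight_small scene [([288.3, 348.2], 0.51, 130)]
weight_middle top [([448.4, 287.2], 0.62, 129)]
weight_middle scene [([236.4, 317.0], 0.52, 157), ([289.5, 291.7], 0.3, 170)]
weight_large top [([448.6, 256.1], 0.55, 204)]
weight_large scene [([262.0, 328.6], 0.54, 250)]
```

View pics/tc.png

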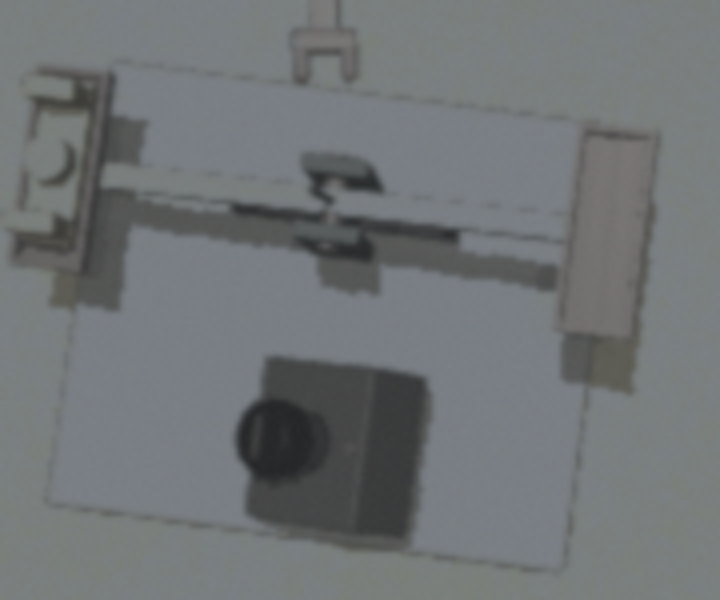

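View pics/sc.png

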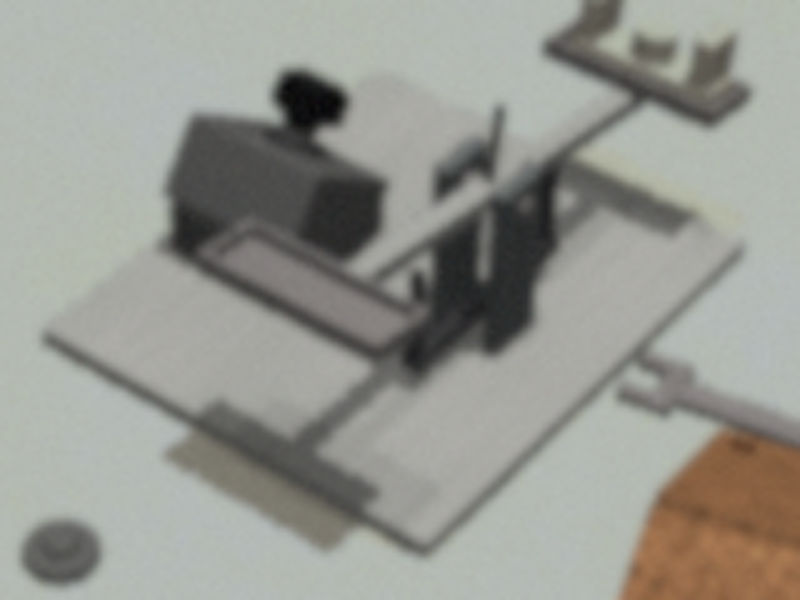

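The crops show the plate corners in the top view at (206.3,296), (336.3,313) and (223,185). In the scene view they are at (284,247.6), (360,290.4) and (423.4,229.6). The empty pan's centre is at (347,227.8) in the top view. I'll fit the stand pose from these.

```bash
cat > fit.py <<'E'
from h import *
from scipy.optimize import least_squares
t=viewer.read_camera("top"); s=viewer.read_camera("scene")
def P(p,pts):
    pts=np.array(pts,float); c,S=np.cos(p[2]),np.sin(p[2])
    return np.c_[p[0]+c*pts[:,0]-S*pts[:,1], p[1]+S*pts[:,0]+c*pts[:,1], pts[:,2]]
def model(p):
    o=p[3]; F,B=o-.13,o+.13; a=.14; ca,sa=np.cos(a),np.sin(a)
    pan=(0,-.15*ca+.017*sa,.105+.15*sa+.017*ca)
    T=P(p,[(F,.15,.012),(F,-.15,.012),(B,.15,.012),(-.13,.0206,.1015),pan])
    S=P(p,[(F,-.15,.012),(B,-.15,.012),(B,.15,.012),(-.13,.0155,.0941)])
    return np.r_[proj(t,T),proj(s,S)]
obs=np.array([(206.3,296),(336.3,313),(223,185),(263.75,279.5),(347,227.75),(284,247.6),(360,290.4),(423.4,229.6),(337.4,199.6)])
r=least_squares(lambda p:(model(p)-obs).ravel(),[.5,.02,-.1,0])
print(r.x.round(4),np.degrees(r.x[2]).round(2)); print((model(r.x)-obs).round(1))
np.save("stand.npy",r.x)
print("lock_top",P(r.x,[(-.13,.0232,.1052)]).round(4),"pan level",P(r.x,[(0,-.15,.115)]).round(4),"corners pan",P(r.x,[(-.055,-.15,.12),(.055,-.15,.12)]).round(3))
print("mug",at_z(t,(510,215),.09).round(3),"jar",at_z(t,(389,327),.07).round(3))
E
python3 fit.py
```

```text
[ 0.6069  0.0465 -0.1567 -0.0537] -8.98
[[ 0.9 -0.4]
 [ 0.8 -0.4]
 [ 0.2 -0.7]
 [-2.1 -0.3]
 [ 0.1 -0.6]
 [-1.5 -1.3]
 [-0.1 -0.5]
 [ 0.4 -1.2]
 [-1.4  0.7]]
lock_top [[0.4821 0.0897 0.1052]] pan level [[ 0.5835 -0.1016  0.115 ]] corners pan [[ 0.529 -0.093  0.12 ]
 [ 0.638 -0.11   0.12 ]]
mug [ 0.605 -0.453  0.09 ] jar [ 0.371 -0.184  0.07 ]
```

```bash
cat >> h.py <<'E'
def to(pos,Rm,c=None):
    "xyz shift and rotvec (deg) in present tool axes"
    o=telemetry.get_obs(); R0=rot(o["tool_rot"])
    print("xyz",R0.inv().apply(np.array(pos)-o["eef_pos"]).round(4),"rot",np.degrees((R0.inv()*Rm).as_rotvec()).round(2),"at",o["eef_pos"].round(4),"R",R0.as_matrix().round(2).tolist())
def align(Rm,z):  # minimal tilt so that tool z -> z
    a=Rm.apply([0,0,1]); v=np.cross(a,z); n=np.linalg.norm(v)
    return R.from_rotvec(v/n*np.arctan2(n,a@z))*Rm
AX=np.array([.0896,.5672,.8192]); AX/=np.linalg.norm(AX); LT=np.array([.4821,.0885,.1052])
E
python3 - <<'E'
from h import *
Rk=align(rot(telemetry.get_obs()["tool_rot"]),-AX); print(Rk.as_matrix().round(2))
np.save("Rk.npy",Rk.as_matrix())
to(LT+.06*AX,Rk)
E
```

```text
[[-0.9   0.42 -0.09]
 [ 0.39  0.72 -0.57]
 [-0.17 -0.55 -0.82]]
xyz [-0.3812 -0.3474  0.077 ] rot [ 33.39 -10.59   0.  ] at [0.302  0.6037 0.2313] R [[-0.89, 0.45, -0.0], [0.45, 0.89, 0.0], [0.0, 0.0, -1.0]]
```

```bash
python3 -m crank '[{"delta_rot":[8.3,-2.6,0],"xyz":[-0.035,-0.032,0.007],"fingers":1},{"delta_rot":[16.7,-5.3,0],"xyz":[-0.07,-0.064,0.014],"fingers":1},{"delta_rot":[25,-8,0],"xyz":[-0.105,-0.096,0.02],"fingers":1},{"delta_rot":[33.4,-10.6,0],"xyz":[-0.14,-0.128,0.027],"fingers":1},{"delta_rot":[33.4,-10.6,0],"xyz":[-0.175,-0.16,0.034],"fingers":1},{"delta_rot":[33.4,-10.6,0],"xyz":[-0.21,-0.192,0.041],"fingers":1},{"delta_rot":[33.4,-10.6,0],"xyz":[-0.245,-0.224,0.048],"fingers":1},{"delta_rot":[33.4,-10.6,0],"xyz":[-0.28,-0.256,0.055],"fingers":1},{"delta_rot":[33.4,-10.6,0],"xyz":[-0.315,-0.288,0.062],"fingers":1},{"delta_rot":[33.4,-10.6,0],"xyz":[-0.381,-0.347,0.077],"fingers":1}]'
python3 - <<'E'
from h import *
to(LT+.03*AX,R.from_matrix(np.load("Rk.npy")))
E
```

```text
t: 2.9
eef_pos: [0.4736, 0.1581, 0.1609]
tool_rot: [0.023, 0.219, 0.928, -0.3]
contact_force: [0.5, 0.3, -0.3]
gripper_width: 0.0
grasp_force: 0.0
xyz [-0.0253 -0.0164  0.0543] rot [0.07 0.03 0.02] at [0.4736 0.1581 0.1609] R [[-0.9, 0.42, -0.09], [0.39, 0.72, -0.57], [-0.17, -0.55, -0.82]]
```

```bash
python3 -m crank '[{"delta_rot":[0,0,0],"xyz":[-0.025,-0.016,0.02],"fingers":1},{"delta_rot":[0,0,0],"xyz":[-0.025,-0.016,0.054],"fingers":1},{"delta_rot":[0,0,0],"xyz":[-0.025,-0.016,0.054],"fingers":1}]'
python3 - <<'E'
from h import *
to(LT,R.from_matrix(np.load("Rk.npy")))
t=viewer.read_camera("top"); s=viewer.read_camera("scene")
a=crop(t,215,220,120,100,4); b=crop(s,290,150,80,100,4); cv2.imwrite("pics/k1.png",np.hstack([a,b]))
o=telemetry.get_obs(); print(proj(t,o["eef_pos"]),proj(s,o["eef_pos"]))
E
```

```text
t: 3.2
eef_pos: [0.4822, 0.1031, 0.1283]
tool_rot: [0.021, 0.221, 0.927, -0.302]
contact_force: [0.2, -0.1, 0.2]
gripper_width: -0.001
grasp_force: 0.0
xyz [-0.0017  0.0022  0.0272] rot [-0.35 -0.21 -0.14] at [0.4822 0.1031 0.1283] R [[-0.9, 0.42, -0.1], [0.4, 0.72, -0.57], [-0.17, -0.55, -0.82]]
[[250.21368327 278.29440671]] [[341.56735522 185.14077827]]
```

View pics/k1.png

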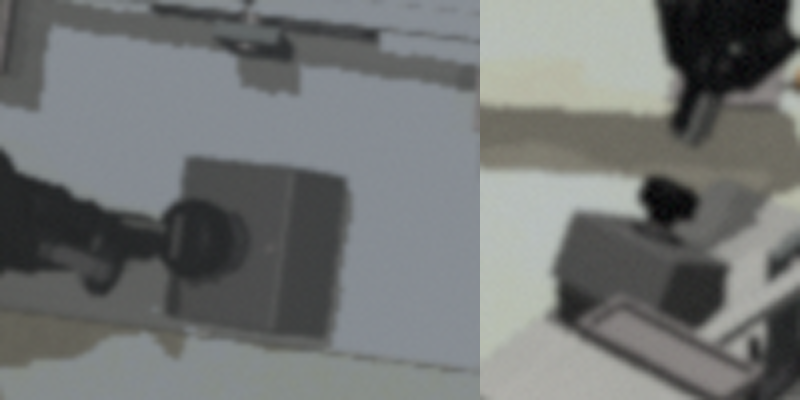

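The fingertip is at about (342,185) in the scene view, as predicted, and sits above the knob head at (337,200) along its axis. I'll press now.

```bash
python3 -m crank '[{"delta_rot":[-0.3,-0.2,0],"xyz":[-0.002,0.002,0.012],"fingers":1},{"delta_rot":[-0.3,-0.2,0],"xyz":[-0.002,0.002,0.022],"fingers":1},{"delta_rot":[-0.3,-0.2,0],"xyz":[-0.002,0.002,0.026],"fingers":1},{"delta_rot":[-0.3,-0.2,0],"xyz":[-0.002,0.002,0.030],"fingers":1},{"delta_rot":[-0.3,-0.2,0],"xyz":[-0.002,0.002,0.032],"fingers":1},{"delta_rot":[-0.3,-0.2,0],"xyz":[-0.002,0.002,0.034],"fingers":1},{"delta_rot":[-0.3,-0.2,0],"xyz":[-0.002,0.002,0.034],"fingers":1}]'
```

```text
t: 4.0
eef_pos: [0.484, 0.0901, 0.1019]
tool_rot: [0.025, 0.218, 0.929, -0.298]
contact_force: [-2.0, 3.5, 8.1]
gripper_width: -0.0
grasp_force: 3.9
```

```bash
python3 -m crank '[{"delta_rot":[0,0,0],"xyz":[0,0,0.002],"fingers":1},{"delta_rot":[0,0,0],"xyz":[0,0,0.004],"fingers":1},{"delta_rot":[0,0,0],"xyz":[0,0,0.004],"fingers":1}]'; python3 -m crank '[{"delta_rot":[0,0,0],"xyz":[0,0,0.002],"fingers":1},{"delta_rot":[0,0,0],"xyz":[0,0,0.003],"fingers":1},{"delta_rot":[0,0,0],"xyz":[0,0,0.003],"fingers":1}]'
```

```text
t: 4.3
eef_pos: [0.4837, 0.088, 0.0988]
tool_rot: [0.025, 0.218, 0.929, -0.297]
contact_force: [-2.8, 4.4, 8.2]
gripper_width: 0.001
grasp_force: 4.3
t: 4.6
eef_pos: [0.4837, 0.0871, 0.0972]
tool_rot: [0.025, 0.218, 0.929, -0.297]
contact_force: [-3.9, 7.4, 15.7]
gripper_width: -0.004
grasp_force: 8.5
```

```bash
python3 -m crank '[{"delta_rot":[0,0,0],"xyz":[0,0,0.002],"fingers":1},{"delta_rot":[0,0,0],"xyz":[0,0,0.002],"fingers":1}]'; python3 -m crank '[{"delta_rot":[0,0,0],"xyz":[0,0,-0.01],"fingers":1},{"delta_rot":[0,0,0],"xyz":[0,0,-0.05],"fingers":1},{"delta_rot":[0,0,0],"xyz":[0,0,-0.09],"fingers":-1},{"delta_rot":[0,0,0],"xyz":[0,0,-0.12],"fingers":-1},{"delta_rot":[0,0,0],"xyz":[0,0,-0.12],"fingers":-1},{"delta_rot":[0,0,0],"xyz":[0,0,-0.12],"fingers":-1}]'
python3 - <<'E'
from h import *
t=viewer.read_camera("top"); s=viewer.read_camera("scene")
a=crop(t,195,180,170,130,3); b=crop(s,290,150,140,130,3)[:,:288]; cv2.imwrite("pics/k2.png",np.hstack([a,b]))
for n in ("weight_small","weight_middle"):
  for k,c in (("top",t),("scene",s)):
    print(n,k,[(at_z(c,d["pixel"],.02).round(3),d["score"]) for d in cut_out(k,n)[:2]])
E
```

```text
t: 4.8
eef_pos: [0.484, 0.0871, 0.0968]
tool_rot: [0.026, 0.218, 0.929, -0.297]
contact_force: [-5.9, 11.7, 27.9]
gripper_width: -0.005
grasp_force: 15.1
t: 5.4
eef_pos: [0.493, 0.1518, 0.1925]
tool_rot: [0.025, 0.218, 0.929, -0.298]
contact_force: [-0.2, -0.6, 0.3]
gripper_width: 0.684
grasp_force: 0.0
weight_small top [(array([ 0.6 , -0.35,  0.02]), 0.39)]
weight_small scene [(array([0.425, 0.323, 0.02 ]), 0.63), (array([0.563, 0.034, 0.02 ]), 0.52)]
weight_middle top [(array([ 0.454, -0.325,  0.02 ]), 0.55)]
weight_middle scene [(array([ 0.455, -0.347,  0.02 ]), 0.51), (array([0.758, 0.053, 0.02 ]), 0.45)]
```

View pics/k2.png

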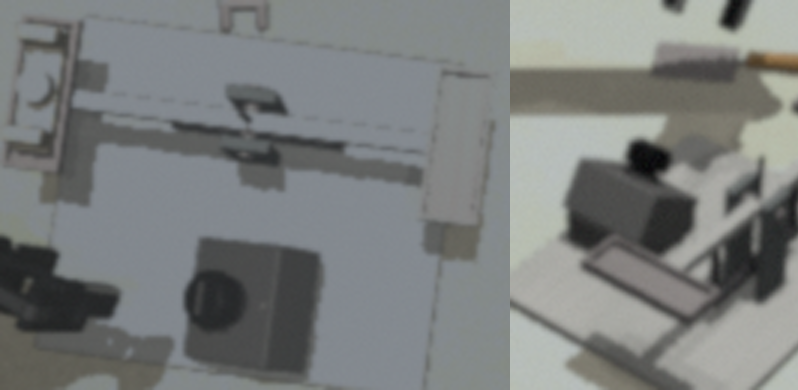

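The knob is latched: its head sits low at the console, at about (214,300) in the crop. The pan has dropped about 7 px in the scene view, so the beam is nearly level. Next I'll measure the pan in this state and plan the pick.

```bash
cat >> h.py <<'E'
Y=np.array([.156,.988,0]); Y/=np.linalg.norm(Y); Z=np.array([0,0,-1.])
RD=R.from_matrix(np.c_[np.cross(Y,Z),Y,Z])
E
python3 - <<'E'
from h import *
t=viewer.read_camera("top"); s=viewer.read_camera("scene")
for z in (.122,.126,.13): print(z,at_z(t,(348,229.5),z).round(4))
# scene outer rim corners: left, bottom(right), from crop
sc=[((583-510)/3+290,265/3+150),((695-510)/3+290,318/3+150)]
p=np.load("stand.npy")
import fit
for z in (.118,.122,.126,.130): print(z,proj(s,fit.P(p,[(-.055,-.171,z),(.055,-.171,z)])).round(1).tolist(),sc)
to((.447,-.326,.15),RD)
E
```

```text
0.122 [ 0.5811 -0.1002  0.122 ]
0.126 [ 0.5807 -0.1     0.126 ]
0.13 [ 0.5803 -0.0999  0.13  ]
[ 0.6069  0.0465 -0.1567 -0.0537] -8.98
[[ 0.9 -0.4]
 [ 0.8 -0.4]
 [ 0.2 -0.7]
 [-2.1 -0.3]
 [ 0.1 -0.6]
 [-1.5 -1.3]
 [-0.1 -0.5]
 [ 0.4 -1.2]
 [-1.4  0.7]]
lock_top [[0.4821 0.0897 0.1052]] pan level [[ 0.5835 -0.1016  0.115 ]] corners pan [[ 0.529 -0.093  0.12 ]
 [ 0.638 -0.11   0.12 ]]
mug [ 0.605 -0.453  0.09 ] jar [ 0.371 -0.184  0.07 ]
0.118 [[312.7, 240.5], [348.5, 259.8]] [(314.3333333333333, 238.33333333333331), (351.6666666666667, 256.0)]
0.122 [[312.6, 239.3], [348.5, 258.5]] [(314.3333333333333, 238.33333333333331), (351.6666666666667, 256.0)]
0.126 [[312.6, 238.0], [348.5, 257.3]] [(314.3333333333333, 238.33333333333331), (351.6666666666667, 256.0)]
0.13 [[312.5, 236.8], [348.6, 256.0]] [(314.3333333333333, 238.33333333333331), (351.6666666666667, 256.0)]
xyz [-0.1379 -0.343   0.3081] rot [-34.52   5.6  -16.98] at [0.4929 0.1512 0.1922] R [[-0.9, 0.42, -0.08], [0.39, 0.73, -0.57], [-0.18, -0.54, -0.82]]
```

```bash
python3 -m crank '[{"delta_rot":[-7,1,-3.4],"xyz":[-0.013,-0.033,0.029],"fingers":-0.1},{"delta_rot":[-14,2,-6.8],"xyz":[-0.026,-0.066,0.058],"fingers":-0.1},{"delta_rot":[-21,3.4,-10.2],"xyz":[-0.04,-0.1,0.09],"fingers":-0.1},{"delta_rot":[-28,4.5,-13.6],"xyz":[-0.055,-0.137,0.123],"fingers":-0.1},{"delta_rot":[-34.5,5.6,-17],"xyz":[-0.069,-0.171,0.154],"fingers":-0.1},{"delta_rot":[-34.5,5.6,-17],"xyz":[-0.083,-0.206,0.185],"fingers":-0.1},{"delta_rot":[-34.5,5.6,-17],"xyz":[-0.097,-0.24,0.216],"fingers":-0.1},{"delta_rot":[-34.5,5.6,-17],"xyz":[-0.11,-0.274,0.246],"fingers":-0.1},{"delta_rot":[-34.5,5.6,-17],"xyz":[-0.124,-0.309,0.277],"fingers":-0.1},{"delta_rot":[-34.5,5.6,-17],"xyz":[-0.138,-0.343,0.308],"fingers":-0.1}]'; python3 -m crank '[{"delta_rot":[0,0,0],"xyz":[0,0,0],"fingers":-0.1},{"delta_rot":[0,0,0],"xyz":[0,0,0],"fingers":-0.1}]'
python3 - <<'E'
from h import *
to((.448,-.326,.011),RD)
E
```

```text
t: 6.9
eef_pos: [0.4506, -0.2865, 0.1538]
tool_rot: [0.0, 0.078, 0.997, 0.0]
contact_force: [0.8, -0.3, -0.4]
gripper_width: 0.553
grasp_force: 0.0
t: 7.1
eef_pos: [0.4504, -0.2857, 0.1535]
tool_rot: [-0.0, 0.08, 0.997, -0.0]
contact_force: [-0.5, 0.6, -0.1]
gripper_width: 0.552
grasp_force: 0.0
xyz [-0.0041 -0.0401  0.1425] rot [-0.01 -0.03 -0.16] at [ 0.4504 -0.2857  0.1535] R [[-0.99, 0.16, -0.0], [0.16, 0.99, -0.0], [0.0, -0.0, -1.0]]
```

```bash
python3 -m crank '[{"delta_rot":[0,0,0],"xyz":[-0.004,-0.04,0.02],"fingers":-0.1},{"delta_rot":[0,0,0],"xyz":[-0.004,-0.04,0.06],"fingers":-0.1},{"delta_rot":[0,0,0],"xyz":[-0.004,-0.04,0.1],"fingers":-0.1},{"delta_rot":[0,0,0],"xyz":[-0.004,-0.04,0.13],"fingers":-0.1},{"delta_rot":[0,0,0],"xyz":[-0.004,-0.04,0.142],"fingers":-0.1},{"delta_rot":[0,0,0],"xyz":[-0.004,-0.04,0.142],"fingers":-0.1},{"delta_rot":[0,0,0],"xyz":[-0.004,-0.04,0.142],"fingers":1},{"delta_rot":[0,0,0],"xyz":[-0.004,-0.04,0.142],"fingers":1},{"delta_rot":[0,0,0],"xyz":[-0.004,-0.04,0.142],"fingers":1},{"delta_rot":[0,0,0],"xyz":[-0.004,-0.04,0.142],"fingers":1}]' 30; python3 -m crank '[{"delta_rot":[0,0,0],"xyz":[0,0,0],"fingers":1},{"delta_rot":[0,0,0],"xyz":[0,0,0],"fingers":1}]'
```

```text
t: 8.1
eef_pos: [0.4504, -0.325, 0.0135]
tool_rot: [0.002, 0.078, 0.997, -0.0]
contact_force: [0.1, 2.3, 9.0]
gripper_width: 0.272
grasp_force: 30.0
t: 8.3
eef_pos: [0.4503, -0.325, 0.0135]
tool_rot: [0.002, 0.078, 0.997, -0.0]
contact_force: [-0.6, 0.6, 7.5]
gripper_width: 0.272
grasp_force: 30.1
```

```bash
python3 -m crank '[{"delta_rot":[0,0,0],"xyz":[0,0,-0.02],"fingers":1},{"delta_rot":[0,0,0],"xyz":[0,0,-0.06],"fingers":1},{"delta_rot":[0,0,0],"xyz":[0,0,-0.11],"fingers":1},{"delta_rot":[0,0,0],"xyz":[0,0,-0.16],"fingers":1},{"delta_rot":[0,0,0],"xyz":[0,0,-0.16],"fingers":1}]'
python3 - <<'E'
from h import *
s=viewer.read_camera("scene"); o=telemetry.get_obs()
p=proj(s,[o["eef_pos"],o["eef_pos"]-[0,0,.0135]]); print(p,o["gripper_width"],o["contact_force"])
x,y=p[0].astype(int)-[45,45]
cv2.imwrite("pics/w1.png",crop(s,x,y,90,90,6)); print(x,y)
to((.582+.0235*-.988,-.101-.022*-.156,.20),RD)
E
```

```text
t: 8.8
eef_pos: [0.4525, -0.3274, 0.1792]
tool_rot: [0.006, 0.078, 0.997, -0.002]
contact_force: [0.8, -0.5, -1.0]
gripper_width: 0.275
grasp_force: 29.9
[[231.7726675  265.84284852]
 [232.55539883 270.27599292]] 0.2762866000493699 [ 0.28645149 -1.10693291 -2.09126083]
186 220
xyz [-0.0711  0.2424 -0.0241] rot [-0.13  0.48  0.02] at [ 0.451  -0.326   0.1759] R [[-0.99, 0.16, 0.01], [0.16, 0.99, -0.0], [-0.01, -0.0, -1.0]]
```

View pics/w1.png

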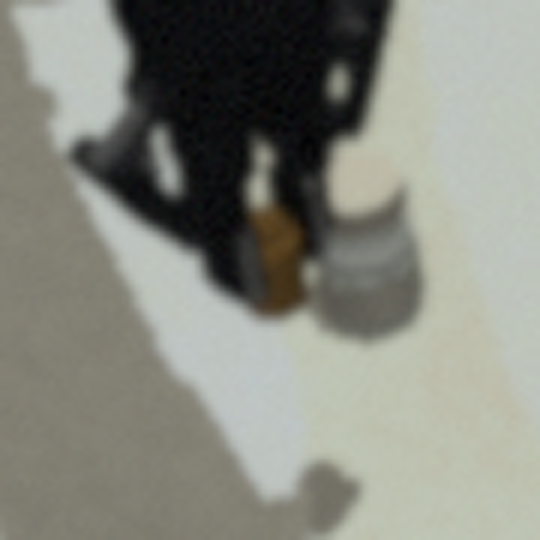

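The middle weight is held upright between the pads; its bottom is at about (232,272) in the scene view. I'll move it over the pan.

```bash
python3 -m crank '[{"delta_rot":[0,0.5,0],"xyz":[-0.014,0.045,-0.02],"fingers":1},{"delta_rot":[0,0.5,0],"xyz":[-0.027,0.09,-0.024],"fingers":1},{"delta_rot":[0,0.5,0],"xyz":[-0.04,0.135,-0.024],"fingers":1},{"delta_rot":[0,0.5,0],"xyz":[-0.053,0.18,-0.024],"fingers":1},{"delta_rot":[0,0.5,0],"xyz":[-0.064,0.22,-0.012],"fingers":1},{"delta_rot":[0,0.5,0],"xyz":[-0.071,0.242,0],"fingers":1},{"delta_rot":[0,0.5,0],"xyz":[-0.071,0.242,0.016],"fingers":1},{"delta_rot":[0,0.5,0],"xyz":[-0.071,0.242,0.016],"fingers":1},{"delta_rot":[0,0.5,0],"xyz":[-0.071,0.242,0.016],"fingers":1}]'
python3 - <<'E'
from h import *
t=viewer.read_camera("top"); s=viewer.read_camera("scene"); o=telemetry.get_obs()
print(proj(s,[o["eef_pos"],o["eef_pos"]-[0,0,.0135]]))
a=crop(s,295,195,75,75,7); b=crop(t,310,200,75,75,3)
cv2.imwrite("pics/p1.png",np.hstack([a,cv2.copyMakeBorder(b,0,a.shape[0]-b.shape[0],0,0,0)]))
to((.5588,-.0976,.136),RD)
E
```

```text
t: 9.75
eef_pos: [0.5556, -0.0972, 0.155]
tool_rot: [-0.005, 0.078, 0.997, 0.0]
contact_force: [-0.2, -1.1, -0.1]
gripper_width: 0.272
grasp_force: 29.9
[[326.6299607  228.80536188]
 [326.7020377  233.08117959]]
xyz [-0.0025  0.0004  0.0201] rot [-0.01 -0.47 -0.06] at [ 0.5565 -0.0976  0.1562] R [[-0.99, 0.16, -0.01], [0.16, 0.99, 0.0], [0.01, -0.0, -1.0]]
```

View pics/p1.png

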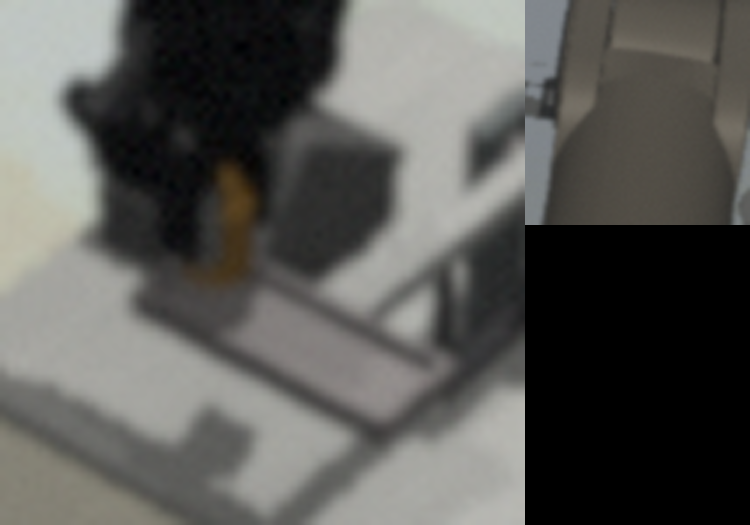

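The weight's bottom is at about (327,235) in the scene view, over the pan's near-left part. The rim corners at (315,238) and (349,257) match the fit within about 1 px. I'll lower it.

```bash
python3 -m crank '[{"delta_rot":[0,-0.4,0],"xyz":[-0.002,0.001,0.007],"fingers":1},{"delta_rot":[0,-0.4,0],"xyz":[-0.002,0.001,0.014],"fingers":1},{"delta_rot":[0,-0.4,0],"xyz":[-0.002,0.001,0.018],"fingers":1},{"delta_rot":[0,-0.4,0],"xyz":[-0.002,0.001,0.021],"fingers":1},{"delta_rot":[0,-0.4,0],"xyz":[-0.002,0.001,0.021],"fingers":1}]'; python3 -m crank '[{"delta_rot":[0,0,0],"xyz":[0,0,0.002],"fingers":1},{"delta_rot":[0,0,0],"xyz":[0,0,0.002],"fingers":1}]'
```

```text
t: 10.35
eef_pos: [0.5583, -0.096, 0.1343]
tool_rot: [-0.001, 0.078, 0.997, 0.0]
contact_force: [-1.9, 0.1, -0.3]
gripper_width: 0.277
grasp_force: 30.0
t: 10.55
eef_pos: [0.5587, -0.096, 0.1328]
tool_rot: [-0.001, 0.078, 0.997, 0.0]
contact_force: [0.1, -0.2, -0.3]
gripper_width: 0.276
grasp_force: 30.0
```

```bash
python3 -m crank '[{"delta_rot":[0,0,0],"xyz":[0,0,0.002],"fingers":1},{"delta_rot":[0,0,0],"xyz":[0,0,0.002],"fingers":1}]';  python3 -m crank '[{"delta_rot":[0,0,0],"xyz":[0,0,0.0015],"fingers":1},{"delta_rot":[0,0,0],"xyz":[0,0,0.0015],"fingers":1}]'
```

```text
t: 10.75
eef_pos: [0.5588, -0.096, 0.1308]
tool_rot: [-0.001, 0.078, 0.997, 0.0]
contact_force: [-0.6, -0.5, 0.0]
gripper_width: 0.28
grasp_force: 30.0
t: 10.95
eef_pos: [0.5587, -0.0959, 0.1292]
tool_rot: [-0.001, 0.078, 0.997, 0.0]
contact_force: [0.0, -1.2, 1.6]
gripper_width: 0.276
grasp_force: 30.0
```

```bash
python3 -m crank '[{"delta_rot":[0,0,0],"xyz":[0,0,0.001],"fingers":1},{"delta_rot":[0,0,0],"xyz":[0,0,0.001],"fingers":0.3},{"delta_rot":[0,0,0],"xyz":[0,0,0.001],"fingers":0.1},{"delta_rot":[0,0,0],"xyz":[0,0,0.001],"fingers":0.1},{"delta_rot":[0,0,0],"xyz":[0,0,-0.02],"fingers":0},{"delta_rot":[0,0,0],"xyz":[0,0,-0.06],"fingers":0},{"delta_rot":[0,0,0],"xyz":[0,0,-0.08],"fingers":-0.1},{"delta_rot":[0,0,0],"xyz":[0,0,-0.08],"fingers":-0.1}]'
python3 - <<'E'
from h import *
to((.6,-.349,.16),RD)
E
```

```text
t: 11.75
eef_pos: [0.5608, -0.0962, 0.2126]
tool_rot: [0.002, 0.078, 0.997, 0.0]
contact_force: [0.9, 0.3, 0.1]
gripper_width: 0.553
grasp_force: 0.0
xyz [-0.0778 -0.2437  0.0527] rot [0.06 0.26 0.03] at [ 0.5608 -0.0962  0.2126] R [[-0.99, 0.16, 0.0], [0.16, 0.99, 0.0], [-0.0, 0.0, -1.0]]
```

```bash
python3 -m crank '[{"delta_rot":[0,0,0],"xyz":[-0.015,-0.046,0],"fingers":0},{"delta_rot":[0,0,0],"xyz":[-0.03,-0.092,0],"fingers":0},{"delta_rot":[0,0,0],"xyz":[-0.044,-0.138,0.01],"fingers":0},{"delta_rot":[0,0,0],"xyz":[-0.059,-0.184,0.03],"fingers":0},{"delta_rot":[0,0,0],"xyz":[-0.073,-0.23,0.045],"fingers":0},{"delta_rot":[0,0,0],"xyz":[-0.078,-0.244,0.052],"fingers":0},{"delta_rot":[0,0,0],"xyz":[-0.078,-0.244,0.052],"fingers":0}]'
python3 - <<'E'
from h import *
t=viewer.read_camera("top"); s=viewer.read_camera("scene"); o=telemetry.get_obs()
print(proj(s,[o["eef_pos"]]),proj(t,[.6,-.349,.018]),proj(s,[.6,-.349,.018]))
cv2.imwrite("pics/p2.png",np.hstack([crop(s,295,195,80,80,5),crop(t,310,195,80,80,5)]))
to((.6,-.349,.0105),RD)
E
```

```text
t: 12.45
eef_pos: [0.5954, -0.3522, 0.1543]
tool_rot: [-0.003, 0.08, 0.997, -0.0]
contact_force: [-0.7, 0.7, 0.0]
gripper_width: 0.499
grasp_force: 0.0
[[283.10683525 303.37010779]] [[454.98393366 222.33012716]] [[287.75156712 345.82467684]]
xyz [-0.003  -0.001   0.1456] rot [ 0.08 -0.18  0.05] at [ 0.5976 -0.3478  0.1561] R [[-0.99, 0.16, -0.0], [0.16, 0.99, 0.0], [0.0, 0.0, -1.0]]
```

View pics/p2.png

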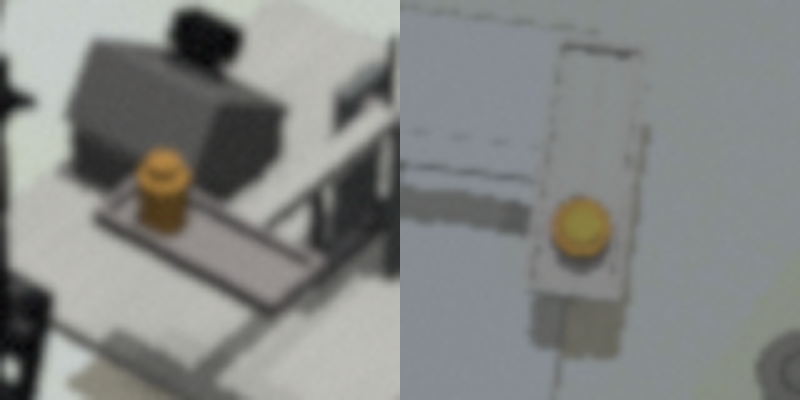

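The middle weight stands upright and centred across the pan, at about (346,240) in the top view. The small weight is where I expected, so I'll pick it now.

```bash
python3 -m crank '[{"delta_rot":[0,0,0],"xyz":[-0.003,-0.001,0.04],"fingers":0},{"delta_rot":[0,0,0],"xyz":[-0.003,-0.001,0.08],"fingers":0},{"delta_rot":[0,0,0],"xyz":[-0.003,-0.001,0.12],"fingers":0},{"delta_rot":[0,0,0],"xyz":[-0.003,-0.001,0.14],"fingers":0},{"delta_rot":[0,0,0],"xyz":[-0.003,-0.001,0.145],"fingers":0},{"delta_rot":[0,0,0],"xyz":[-0.003,-0.001,0.145],"fingers":0},{"delta_rot":[0,0,0],"xyz":[-0.003,-0.001,0.145],"fingers":1},{"delta_rot":[0,0,0],"xyz":[-0.003,-0.001,0.145],"fingers":1},{"delta_rot":[0,0,0],"xyz":[-0.003,-0.001,0.145],"fingers":1},{"delta_rot":[0,0,0],"xyz":[-0.003,-0.001,0.145],"fingers":1}]' 30; python3 -m crank '[{"delta_rot":[0,0,0],"xyz":[0,0,0],"fingers":1},{"delta_rot":[0,0,0],"xyz":[0,0,0],"fingers":1}]'
```

```text
t: 13.55
eef_pos: [0.6019, -0.3506, 0.0144]
tool_rot: [0.001, 0.078, 0.997, -0.0]
contact_force: [-0.4, 1.6, 6.4]
gripper_width: 0.216
grasp_force: 29.5
t: 13.75
eef_pos: [0.6019, -0.3507, 0.0144]
tool_rot: [0.001, 0.078, 0.997, -0.0]
contact_force: [-1.0, 0.8, 8.2]
gripper_width: 0.216
grasp_force: 29.5
```

```bash
python3 -m crank '[{"delta_rot":[0,0,0],"xyz":[0,0,-0.02],"fingers":1},{"delta_rot":[0,0,0],"xyz":[0,0,-0.06],"fingers":1},{"delta_rot":[0,0,0],"xyz":[0,0,-0.11],"fingers":1},{"delta_rot":[0,0,0],"xyz":[0,0,-0.16],"fingers":1},{"delta_rot":[0,0,0],"xyz":[0,0.03,-0.185],"fingers":1},{"delta_rot":[0,0,0],"xyz":[0,0.07,-0.185],"fingers":1},{"delta_rot":[0,0,0],"xyz":[0,0.115,-0.185],"fingers":1},{"delta_rot":[0,0,0],"xyz":[0,0.16,-0.185],"fingers":1},{"delta_rot":[0,0,0],"xyz":[0,0.2,-0.175],"fingers":1},{"delta_rot":[0,0,0],"xyz":[0,0.2,-0.175],"fingers":1}]'
python3 - <<'E'
from h import *
to((.6051,-.1033,.155),RD)
E
```

```text
t: 14.75
eef_pos: [0.6329, -0.1437, 0.1864]
tool_rot: [-0.001, 0.073, 0.997, 0.003]
contact_force: [-0.0, 1.1, -0.9]
gripper_width: 0.214
grasp_force: 29.5
xyz [0.0333 0.0358 0.0316] rot [ 0.28 -0.16  0.63] at [ 0.6329 -0.1437  0.1864] R [[-0.99, 0.15, -0.0], [0.15, 0.99, 0.01], [0.0, 0.0, -1.0]]
```

```bash
python3 -m crank '[{"delta_rot":[0.3,-0.2,0.6],"xyz":[0.017,0.018,0.01],"fingers":1},{"delta_rot":[0.3,-0.2,0.6],"xyz":[0.033,0.036,0.02],"fingers":1},{"delta_rot":[0.3,-0.2,0.6],"xyz":[0.033,0.036,0.032],"fingers":1},{"delta_rot":[0.3,-0.2,0.6],"xyz":[0.033,0.036,0.032],"fingers":1},{"delta_rot":[0.3,-0.2,0.6],"xyz":[0.033,0.036,0.032],"fingers":1}]'
python3 - <<'E'
from h import *
s=viewer.read_camera("scene"); o=telemetry.get_obs()
print(proj(s,[o["eef_pos"],o["eef_pos"]-[0,0,.0144]]))
cv2.imwrite("pics/p3.png",crop(s,295,195,80,80,7))
to((.6051,-.1033,.133),RD)
E
```

```text
t: 15.25
eef_pos: [0.6051, -0.1137, 0.1556]
tool_rot: [0.001, 0.084, 0.996, -0.003]
contact_force: [0.2, -0.6, -1.4]
gripper_width: 0.213
grasp_force: 29.6
[[341.21230562 239.385506  ]
 [341.18381527 243.96976124]]
xyz [0.0021 0.0105 0.0228] rot [-0.34  0.19 -0.66] at [ 0.6053 -0.1138  0.1559] R [[-0.99, 0.17, 0.0], [0.17, 0.99, -0.01], [-0.0, -0.01, -1.0]]
```

View pics/p3.png

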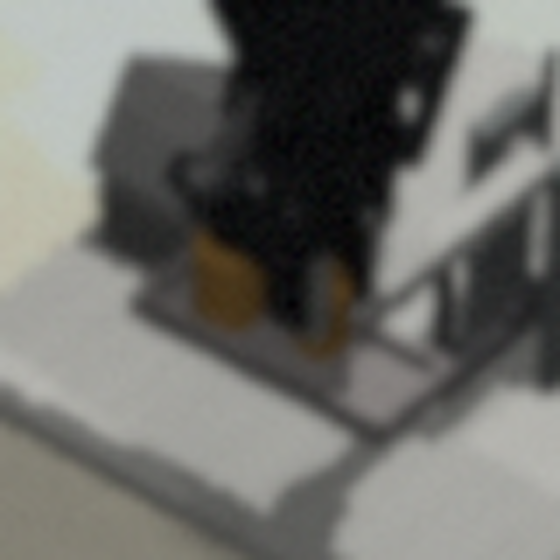

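The small weight is held over the pan beside the standing middle one, but about 10 mm short in y. I'll correct that first, then lower it.

```bash
python3 -m crank '[{"delta_rot":[-0.3,0.2,-0.6],"xyz":[0.002,0.0105,0],"fingers":1},{"delta_rot":[-0.3,0.2,-0.6],"xyz":[0.002,0.0105,0],"fingers":1},{"delta_rot":[-0.3,0.2,-0.6],"xyz":[0.002,0.0105,0.004],"fingers":1},{"delta_rot":[-0.3,0.2,-0.6],"xyz":[0.002,0.0105,0.004],"fingers":1}]'
python3 - <<'E'
from h import *
to((.6051,-.1033,.131),RD)
E
```

```text
t: 15.7
eef_pos: [0.6042, -0.1016, 0.1507]
tool_rot: [-0.001, 0.078, 0.997, 0.0]
contact_force: [-0.9, -1.1, 0.2]
gripper_width: 0.21
grasp_force: 29.6
xyz [-0.0012 -0.0015  0.0197] rot [-0.01 -0.13  0.03] at [ 0.6042 -0.1016  0.1507] R [[-0.99, 0.16, -0.0], [0.16, 0.99, 0.0], [0.0, -0.0, -1.0]]
```

```bash
python3 -m crank '[{"delta_rot":[0,0,0],"xyz":[-0.001,-0.0015,0.005],"fingers":1},{"delta_rot":[0,0,0],"xyz":[-0.001,-0.0015,0.01],"fingers":1},{"delta_rot":[0,0,0],"xyz":[-0.001,-0.0015,0.015],"fingers":1},{"delta_rot":[0,0,0],"xyz":[-0.001,-0.0015,0.018],"fingers":1},{"delta_rot":[0,0,0],"xyz":[-0.001,-0.0015,0.019],"fingers":1},{"delta_rot":[0,0,0],"xyz":[-0.001,-0.0015,0.019],"fingers":1}]';  python3 -m crank '[{"delta_rot":[0,0,0],"xyz":[0,0,0.0015],"fingers":1},{"delta_rot":[0,0,0],"xyz":[0,0,0.0015],"fingers":1}]'
```

```text
t: 16.3
eef_pos: [0.605, -0.1032, 0.1319]
tool_rot: [-0.001, 0.078, 0.997, 0.0]
contact_force: [0.0, 0.1, -0.2]
gripper_width: 0.212
grasp_force: 29.6
t: 16.5
eef_pos: [0.6053, -0.1032, 0.1307]
tool_rot: [-0.001, 0.078, 0.997, 0.0]
contact_force: [-0.3, -0.7, -0.0]
gripper_width: 0.212
grasp_force: 29.6
```

```bash
python3 -m crank '[{"delta_rot":[0,0,0],"xyz":[0,0,0.0015],"fingers":1},{"delta_rot":[0,0,0],"xyz":[0,0,0.0015],"fingers":1}]';  python3 -m crank '[{"delta_rot":[0,0,0],"xyz":[0,0,0.0015],"fingers":1},{"delta_rot":[0,0,0],"xyz":[0,0,0.0015],"fingers":1}]'
```

```text
t: 16.7
eef_pos: [0.6052, -0.1032, 0.1291]
tool_rot: [-0.001, 0.078, 0.997, 0.0]
contact_force: [0.2, -0.4, -0.5]
gripper_width: 0.212
grasp_force: 29.6
t: 16.9
eef_pos: [0.6052, -0.1032, 0.1275]
tool_rot: [-0.001, 0.078, 0.997, 0.0]
contact_force: [0.1, 0.1, -0.8]
gripper_width: 0.21
grasp_force: 29.6
```

```bash
python3 -m crank '[{"delta_rot":[0,0,0],"xyz":[0,0,0.001],"fingers":1},{"delta_rot":[0,0,0],"xyz":[0,0,0.001],"fingers":1},{"delta_rot":[0,0,0],"xyz":[0,0,0.001],"fingers":1}]';  python3 -m crank '[{"delta_rot":[0,0,0],"xyz":[0,0,0.001],"fingers":1},{"delta_rot":[0,0,0],"xyz":[0,0,0.001],"fingers":1},{"delta_rot":[0,0,0],"xyz":[0,0,0.001],"fingers":1}]'
```

```text
t: 17.2
eef_pos: [0.6052, -0.1032, 0.1267]
tool_rot: [-0.001, 0.078, 0.997, 0.0]
contact_force: [-0.5, -0.1, 0.2]
gripper_width: 0.214
grasp_force: 29.6
t: 17.5
eef_pos: [0.6052, -0.1032, 0.1256]
tool_rot: [-0.001, 0.078, 0.997, 0.0]
contact_force: [0.2, -0.0, -0.4]
gripper_width: 0.21
grasp_force: 29.6
```

```bash
python3 -m crank '[{"delta_rot":[0,0,0],"xyz":[0,0,0.001],"fingers":1},{"delta_rot":[0,0,0],"xyz":[0,0,0.001],"fingers":1},{"delta_rot":[0,0,0],"xyz":[0,0,0.001],"fingers":1}]';  python3 -m crank '[{"delta_rot":[0,0,0],"xyz":[0,0,0.001],"fingers":1},{"delta_rot":[0,0,0],"xyz":[0,0,0.001],"fingers":1},{"delta_rot":[0,0,0],"xyz":[0,0,0.001],"fingers":1}]'
python3 - <<'E'
from h import *
f=[]
for i in range(6):
    s=viewer.read_camera("scene"); f.append(telemetry.get_obs()["contact_force"])
print(np.mean(f,0))
# pan rim: dark/bright profile of near wall in scene, column 352 (free of weights)
g=cv2.cvtColor(s["img"],cv2.COLOR_RGB2GRAY)
for c in (320,345,349): print(c,g[236:266,c].tolist())
E
```

```text
t: 17.8
eef_pos: [0.6052, -0.1032, 0.1246]
tool_rot: [-0.001, 0.078, 0.997, 0.0]
contact_force: [-0.1, -0.4, -0.2]
gripper_width: 0.215
grasp_force: 29.6
t: 18.1
eef_pos: [0.6052, -0.1033, 0.1237]
tool_rot: [-0.001, 0.078, 0.997, 0.0]
contact_force: [-0.7, -0.9, 1.2]
gripper_width: 0.213
grasp_force: 29.7
[-0.51777695 -1.18244083  1.24998229]
320 [67, 66, 65, 73, 80, 84, 85, 77, 71, 64, 78, 109, 140, 157, 162, 162, 163, 162, 160, 160, 155, 140, 119, 103, 99, 103, 106, 104, 105, 101]
345 [13, 16, 17, 26, 35, 46, 56, 59, 60, 54, 49, 48, 49, 49, 52, 56, 60, 72, 91, 105, 117, 113, 92, 72, 70, 80, 93, 96, 96, 95]
349 [35, 35, 31, 35, 38, 46, 55, 65, 73, 84, 82, 75, 84, 103, 118, 126, 128, 128, 130, 130, 132, 129, 122, 106, 86, 82, 110, 134, 151, 153]
```

The rising reaction force suggests the weight is resting on the floor and the pan is using up its locked play. I'll release it here.

```bash
python3 -m crank '[{"delta_rot":[0,0,0],"xyz":[0,0,0],"fingers":0.45},{"delta_rot":[0,0,0],"xyz":[0,0,0],"fingers":0.2},{"delta_rot":[0,0,0],"xyz":[0,0,0],"fingers":0.2},{"delta_rot":[0,0,0],"xyz":[0,0,-0.01],"fingers":0.2},{"delta_rot":[0,0,0],"xyz":[0,0,-0.04],"fingers":0.1},{"delta_rot":[0,0,0],"xyz":[0,0,-0.09],"fingers":0},{"delta_rot":[0,0,0],"xyz":[0,0,-0.12],"fingers":-1},{"delta_rot":[0,0,0],"xyz":[0.05,0,-0.12],"fingers":-1},{"delta_rot":[0,0,0],"xyz":[0.1,0,-0.12],"fingers":-1},{"delta_rot":[0,0,0],"xyz":[0.14,0,-0.12],"fingers":-1}]'
python3 - <<'E'
from h import *
LK=LT  # knob now latched: 8.5 mm lower
to(LT+.08*AX,R.from_matrix(np.load("Rk.npy")))
E
```

```text
t: 19.4
eef_pos: [0.4647, -0.0814, 0.2444]
tool_rot: [-0.001, 0.078, 0.997, 0.0]
contact_force: [0.4, 0.3, 0.0]
gripper_width: 1.005
grasp_force: 0.0
xyz [0.0091 0.2164 0.0738] rot [34.76 -5.45 17.09] at [ 0.4647 -0.0814  0.2444] R [[-0.99, 0.16, -0.0], [0.16, 0.99, 0.0], [0.0, 0.0, -1.0]]
```

Run:
```python
from h import *
import io,contextlib
with contextlib.redirect_stdout(io.StringIO()): import fit
s=fit.s;t=fit.t;p=np.load("stand.npy")
H=fit.P(p,[(-.13,.574*.0185,.072+.819*.0185)])[0]; Tp=fit.P(p,[(-.13,.574*.032,.072+.819*.032)])[0]
print("head",H.round(4),"top",Tp.round(4))
for n,c in(("scene",s),("top",t)):
    print(n,proj(c,[H,Tp]).round(1).tolist())
    for d in cut_out(n,"lock_top")[:2]:
        ys,xs=np.nonzero(d["pixels"]); print(d["score"],d["pixel"],len(xs),xs.min(),xs.max(),ys.min(),ys.max())
    g=c["img"].max(2); h=proj(c,[H])[0].astype(int); w=g[h[1]-20:h[1]+21,h[0]-25:h[0]+26]
    m=(w<42).astype(np.uint8); k,l,st,ce=cv2.connectedComponentsWithStats(m)
    for i in range(1,k):
        if st[i,4]>30: print("dark",st[i].tolist(),(ce[i]+h-[25,20]).round(1))
for n in ("weight_small","weight_middle"):
  for k,c in (("top",t),("scene",s)): print(n,k,[(at_z(c,d["pixel"],.13).round(3),round(d["score"],2)) for d in cut_out(k,n)[:3]])
print(telemetry.get_obs()["q"].round(2))
```

```text
head [0.4801 0.0773 0.0872] top [0.4813 0.085  0.0982]
scene [[334.9, 203.2], [336.6, 198.6]]
0.54 [336.8, 206.4] 143 328 343 196 208
dark [21, 15, 12, 12, 98] [335.2 203.1]
top [[267.0, 279.8], [262.9, 279.3]]
0.7 [265.4, 281.9] 276 257 274 271 289
dark [24, 14, 9, 15, 54] [270.9 280.7]
weight_small top [(array([ 0.604, -0.104,  0.13 ]), 0.54)]
weight_small scene [(array([ 0.6  , -0.101,  0.13 ]), 0.59)]
weight_middle top [(array([ 0.562, -0.096,  0.13 ]), 0.65)]
weight_middle scene [(array([ 0.56 , -0.109,  0.13 ]), 0.62), (array([ 0.625, -0.075,  0.13 ]), 0.56), (array([ 0.435, -0.268,  0.13 ]), 0.54)]
[-0.23  0.13  0.3   2.02 -0.04  1.    1.51]
```

Run:
```python
from h import *
Tp=np.array([.4813,.085,.0982]); Rk=R.from_matrix(np.load("Rk.npy"))*R.from_euler("z",-25,degrees=True)
np.save("Rg.npy",Rk.as_matrix())
to(Tp+.07*AX,Rk)
```

```text
xyz [0.0129 0.2068 0.0886] rot [34.97  2.23 -7.12] at [ 0.4683 -0.0816  0.2441] R [[-0.99, 0.16, -0.0], [0.16, 0.99, -0.0], [0.0, -0.0, -1.0]]
```

```bash
python3 -m crank '[{"delta_rot":[7,0.4,-1.4],"xyz":[0.003,0.04,0],"fingers":-1},{"delta_rot":[14,0.9,-2.8],"xyz":[0.005,0.08,0],"fingers":-1},{"delta_rot":[21,1.3,-4.3],"xyz":[0.008,0.12,0],"fingers":-1},{"delta_rot":[28,1.8,-5.7],"xyz":[0.01,0.16,0.01],"fingers":-1},{"delta_rot":[35,2.2,-7.1],"xyz":[0.013,0.207,0.03],"fingers":-1},{"delta_rot":[35,2.2,-7.1],"xyz":[0.013,0.207,0.06],"fingers":-1},{"delta_rot":[35,2.2,-7.1],"xyz":[0.013,0.207,0.088],"fingers":-1},{"delta_rot":[35,2.2,-7.1],"xyz":[0.013,0.207,0.088],"fingers":-1},{"delta_rot":[35,2.2,-7.1],"xyz":[0.013,0.207,0.088],"fingers":-1}]'
python3 - <<'E'
from h import *
Tp=np.array([.4813,.085,.0982])
to(Tp-.024*AX,R.from_matrix(np.load("Rg.npy"))); print(telemetry.get_obs()["q"].round(2))
E
```

```text
t: 20.7
eef_pos: [0.4867, 0.1248, 0.156]
tool_rot: [-0.043, 0.013, 0.953, -0.299]
contact_force: [0.3, -0.1, 1.1]
gripper_width: 1.002
grasp_force: 0.0
xyz [-0.001   0.0003  0.0944] rot [-0.08 -0.07 -0.02] at [0.4867 0.1248 0.156 ] R [[-1.0, -0.0, -0.09], [0.05, 0.82, -0.57], [0.07, -0.57, -0.82]]
[-0.73  0.52  0.11  1.85  0.39  1.25  0.71]
```

```bash
python3 -m crank '[{"delta_rot":[0,0,0],"xyz":[-0.001,0,0.03],"fingers":-1},{"delta_rot":[0,0,0],"xyz":[-0.001,0,0.055],"fingers":-1},{"delta_rot":[0,0,0],"xyz":[-0.001,0,0.072],"fingers":-1},{"delta_rot":[0,0,0],"xyz":[-0.001,0,0.083],"fingers":-1},{"delta_rot":[0,0,0],"xyz":[-0.001,0,0.09],"fingers":-1},{"delta_rot":[0,0,0],"xyz":[-0.001,0,0.093],"fingers":-1},{"delta_rot":[0,0,0],"xyz":[-0.001,0,0.093],"fingers":-1}]' 25
python3 -m crank '[{"delta_rot":[0,0,0],"xyz":[0,0,0],"fingers":0.2},{"delta_rot":[0,0,0],"xyz":[0,0,0],"fingers":0.4},{"delta_rot":[0,0,0],"xyz":[0,0,0],"fingers":0.4},{"delta_rot":[0,0,0],"xyz":[0,0,0],"fingers":0.4},{"delta_rot":[0,0,0],"xyz":[0,0,0],"fingers":0.4}]'
```

```text
t: 21.4
eef_pos: [0.4793, 0.0725, 0.0801]
tool_rot: [-0.043, 0.013, 0.954, -0.298]
contact_force: [0.3, 0.1, 0.3]
gripper_width: 0.999
grasp_force: 0.0
t: 21.9
eef_pos: [0.4794, 0.0747, 0.0795]
tool_rot: [-0.042, 0.012, 0.954, -0.296]
contact_force: [-0.4, 5.4, -0.0]
gripper_width: 0.445
grasp_force: 27.2
```

```bash
python3 -m crank '[{"delta_rot":[0,0,8],"xyz":[0,0,0],"fingers":0.4},{"delta_rot":[0,0,16],"xyz":[0,0,0],"fingers":0.4},{"delta_rot":[0,0,24],"xyz":[0,0,0],"fingers":0.4},{"delta_rot":[0,0,32],"xyz":[0,0,0],"fingers":0.4},{"delta_rot":[0,0,40],"xyz":[0,0,0],"fingers":0.4},{"delta_rot":[0,0,48],"xyz":[0,0,0],"fingers":0.4},{"delta_rot":[0,0,50],"xyz":[0,0,0],"fingers":0.4},{"delta_rot":[0,0,50],"xyz":[0,0,0],"fingers":0.4}]'; python3 -c "
from h import *
o=telemetry.get_obs();print(o['torque'].round(2),o['contact_force'].round(1),np.degrees((R.from_matrix(np.load('Rg.npy')).inv()*rot(o['tool_rot'])).as_rotvec()).round(1))"
```

```text
t: 22.7
eef_pos: [0.4796, 0.0759, 0.0795]
tool_rot: [0.087, 0.414, 0.86, -0.286]
contact_force: [-0.2, 7.9, 2.3]
gripper_width: 0.449
grasp_force: 27.4
[ 1.53  0.26 -0.27] [-0.2  7.9  2.3] [-0.3 -0.1 49.9]
```

```bash
python3 -m crank '[{"delta_rot":[0,0,0],"xyz":[0,0,0],"fingers":-1},{"delta_rot":[0,0,0],"xyz":[0,0,0],"fingers":-1},{"delta_rot":[0,0,0],"xyz":[0,0,0],"fingers":-1},{"delta_rot":[0,0,0],"xyz":[0,0,0],"fingers":-1},{"delta_rot":[0,0,0],"xyz":[0,0,-0.02],"fingers":-1},{"delta_rot":[0,0,0],"xyz":[0,0,-0.05],"fingers":-1},{"delta_rot":[0,0,0],"xyz":[0,0,-0.09],"fingers":-1},{"delta_rot":[0,0,0],"xyz":[0,0,-0.13],"fingers":-1},{"delta_rot":[0,0,0],"xyz":[0,0,-0.16],"fingers":-1},{"delta_rot":[0,0,0],"xyz":[0,0,-0.16],"fingers":-1}]'; python3 -m crank '[{"delta_rot":[0,0,0],"xyz":[0,0,0],"fingers":-1},{"delta_rot":[0,0,0],"xyz":[0,0,0],"fingers":-1},{"delta_rot":[0,0,0],"xyz":[0,0,0],"fingers":-1},{"delta_rot":[0,0,0],"xyz":[0,0,0],"fingers":-1},{"delta_rot":[0,0,0],"xyz":[0,0,0],"fingers":-1},{"delta_rot":[0,0,0],"xyz":[0,0,0],"fingers":-1},{"delta_rot":[0,0,0],"xyz":[0,0,0],"fingers":-1},{"delta_rot":[0,0,0],"xyz":[0,0,0],"fingers":-1},{"delta_rot":[0,0,0],"xyz":[0,0,0],"fingers":-1},{"delta_rot":[0,0,0],"xyz":[0,0,0],"fingers":-1}]'
cat > chk.py <<'E'
from h import *
import io,contextlib
with contextlib.redirect_stdout(io.StringIO()): import fit
s=fit.s;p=np.load("stand.npy"); t=fit.t
for out,l in((.027,"up"),(.0185,"latched")): print(l,proj(s,fit.P(p,[(-.13,.574*out,.072+.819*out)])).round(1))
g=s["img"].max(2); w=g[180:221,312:362]; k,L,st,ce=cv2.connectedComponentsWithStats((w<42).astype(np.uint8))
for i in range(1,k):
    if st[i,4]>30: print("dark",st[i].tolist(),(ce[i]+[312,180]).round(1))
for n,z in (("weight_small",.13),("weight_middle",.13),("print_part",.135)):
  for k,c in (("top",t),("scene",s)): print(n,k,[(np.round(d["pixel"],1).tolist(),at_z(c,d["pixel"],z).round(3).tolist(),round(d["score"],2)) for d in cut_out(k,n)[:1]])
print("print pan",fit.P(p,[(0,.15,.135)]).round(3))
# pointer tip for tilt
for a in (-.14,-.07,0,.07,.14): print(a,"near pan corner",proj(s,fit.P(p,[(.055,-.171*np.cos(a)+.017*np.sin(a),.105+.171*np.sin(-a)+.017*np.cos(a))])).round(1),"pointer",proj(s,fit.P(p,[(0,-.051*np.sin(a),.105+.051*np.cos(a))])).round(1))
for c in (347,349): print(c,g[240:275,c].tolist())
E
python3 chk.py
```

```text
t: 23.7
eef_pos: [0.4951, 0.1664, 0.2132]
tool_rot: [0.088, 0.415, 0.86, -0.285]
contact_force: [-0.1, -0.8, -0.2]
gripper_width: 0.997
grasp_force: 0.0
t: 24.7
eef_pos: [0.4932, 0.163, 0.2107]
tool_rot: [0.087, 0.415, 0.859, -0.288]
contact_force: [0.5, 0.3, 0.4]
gripper_width: 1.0
grasp_force: 0.0
up [[336.  200.3]]
latched [[334.9 203.2]]
dark [19, 16, 13, 10, 94] [336.5 200.1]
weight_small top [([345.9, 219.0], [0.603, -0.096, 0.13], 0.62)]
weight_small scene [([342.6, 246.6], [0.607, -0.109, 0.13], 0.62)]
weight_middle top [([387.6, 324.3], [0.381, -0.176, 0.13], 0.38)]
weight_middle scene []
print_part top [([207.1, 207.3], [0.636, 0.196, 0.135], 0.73)]
print_part scene [([407.0, 188.9], [0.648, 0.172, 0.135], 0.65)]
print pan [[0.63  0.195 0.135]]
-0.14 near pan corner [[348.5 251.2]] pointer [[374.1 201.8]]
-0.07 near pan corner [[348.4 255. ]] pointer [[373.3 202.4]]
0 near pan corner [[348.5 258.5]] pointer [[372.5 203. ]]
0.07 near pan corner [[348.9 261.8]] pointer [[371.6 203.7]]
0.14 near pan corner [[349.4 265. ]] pointer [[370.8 204.5]]
347 [146, 128, 124, 109, 90, 85, 100, 113, 115, 118, 123, 131, 135, 139, 139, 133, 123, 97, 74, 69, 88, 113, 136, 153, 160, 160, 158, 157, 158, 162, 164, 161, 160, 160, 154]
349 [106, 109, 128, 132, 113, 91, 97, 118, 134, 137, 140, 139, 140, 137, 140, 137, 128, 111, 84, 80, 97, 131, 153, 159, 160, 159, 159, 161, 166, 168, 170, 167, 161, 158, 158]
```

```bash
python3 -m crank '[{"delta_rot":[0,0,0],"xyz":[0,0,0],"fingers":-1},{"delta_rot":[0,0,0],"xyz":[0,0,0],"fingers":-1},{"delta_rot":[0,0,0],"xyz":[0,0,0],"fingers":-1},{"delta_rot":[0,0,0],"xyz":[0,0,0],"fingers":-1},{"delta_rot":[0,0,0],"xyz":[0,0,0],"fingers":-1},{"delta_rot":[0,0,0],"xyz":[0,0,0],"fingers":-1},{"delta_rot":[0,0,0],"xyz":[0,0,0],"fingers":-1},{"delta_rot":[0,0,0],"xyz":[0,0,0],"fingers":-1},{"delta_rot":[0,0,0],"xyz":[0,0,0],"fingers":-1},{"delta_rot":[0,0,0],"xyz":[0,0,0],"fingers":-1}]' >/dev/null
python3 - <<'E'
from h import *
for n in("scene","top"):
    c=viewer.read_camera(n); h=cv2.cvtColor(c["img"],cv2.COLOR_RGB2HSV)
    m=cv2.inRange(h,(12,120,50),(32,255,255)); m[:190]=0; m[:,:225]=0; m[:,470:]=0
    k,L,st,ce=cv2.connectedComponentsWithStats(m)
    for i in range(1,k):
        if 20<st[i,4]<600: print(n,st[i].tolist(),ce[i].round(1),at_z(c,ce[i],.135).round(3))
    g=c["img"].max(2)
    if n=="scene": print(g[252:265,347].tolist(),g[252:265,349].tolist())
E
```

```text
scene [323, 228, 10, 15, 114] [327.  234.6] [ 0.555 -0.094  0.135]
scene [340, 239, 7, 12, 64] [342.6 244.1] [ 0.605 -0.106  0.135]
scene [257, 318, 11, 19, 173] [262.3 327.2] [ 0.585 -0.407  0.135]
scene [432, 403, 27, 77, 499] [444.5 441.7] [ 0.995 -0.459  0.135]
[135, 139, 136, 135, 122, 98, 74, 67, 86, 112, 135, 153, 159] [140, 139, 139, 137, 129, 110, 85, 79, 100, 132, 154, 159, 161]
top [346, 215, 7, 8, 45] [349.  218.2] [ 0.604 -0.103  0.135]
top [342, 236, 10, 10, 82] [346.5 240.6] [ 0.557 -0.096  0.135]
top [447, 250, 12, 12, 116] [452.5 255.5] [ 0.519 -0.315  0.135]
```

Both weights stand upright in the pan, at (0.556,-0.095) and (0.604,-0.104). The beam is steady and level, the knob is up and the large weight hasn't moved. I'm handing in.

```bash
python3 -c "
from station import job
print(job.hand_in())"
```

```text
the job is handed in; nothing more can be done
None
```

The job is handed in, with no verdict returned: by the last camera measurements the small and middle weights stand in the formerly empty pan, the knob is up, the beam is steady and about level, and the print and large weight are in place; the table bystanders weren't re-measured.

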